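# Clear the stray spindle and shut the spindle case

### The arm

A 7-joint arm with a two-finger parallel gripper is mounted at the origin on a cart in front of the work surface, level with it; the furniture and walls round the work are solid. World frame = base frame: x ahead of the robot, y to its left, z up, the work surface at z = 0. Lengths are in mm, angles in rad, forces in N, time in s.
With the tool pointing down it reaches from about 400 to 900 mm from the base axis. Payload 5.5 kg.
Tool frame: the origin (TCP) lies between the finger pads; the fingertips stand 8 mm ahead of it and the grasp point (between the pads) lies 11 mm behind it; x points along the fingers, z is the direction in which the jaws open and shut, and the axes are right-handed (so a half turn about x gives the same grasp; the last joint's range is limited). The gripper opens to 85 mm and grips with 20 to 120 N. Pads are 22 mm wide; open, the fingers measure 114 mm over their backs; the gripper's body (76 mm by 85 mm) begins 54 mm behind the grasp point. The pads swing forward as they close: fully open they stand 13 mm farther back than shut.
Start: joints at [-1.086, 0.501, -0.427, 1.55, 0.221, 1.138, -0.21], TCP at [142.952, 634.085, 239.31] pointing down, gripper open.
Joint ranges: [-2.88, 2.88], [-0.31, 2.03], [-1.54, 1.56], [0.2, 2.42], [-1.41, 4.55], [0.19, 2.02], [-2.57, 2.57]. Speed limits (rad/s): [2.57, 2.57, 3.14, 3.14, 3.14, 3.14, 3.14].

### API

Orientations are given as a rotation vector (axis times angle).
In Python, from bench import get_obs, capture, calibration, sign_off gives the robot as it stands. The module is installed in compiled form; this text tells all that it offers.
- The arm moves only by the shell command python3 -m inch 'ROWS' [FORCE]. ROWS is JSON, a list of rows, each a list of 3 entries, a list of its own where there are three numbers: the shift along the world's x, y, z in cm, then the turn about the world's z in degrees, then the finger opening in cm, from 0 to 8.54. In form: [[[x, y, z], roll, jaw], ...]. A call has 1 to 12 rows; each row shifts and turns the pose as measured when the row begins; what a row does not reach is not made up. A row lasts 1/8 s, in which the tool goes at most 62.5 mm and 10.7 degrees, less where a joint would pass 70% of its speed; a pose out of reach is approached as far as the arm can. A call is refused whole if a number of a shift passes 6.25 or a number of a turn 10.7, either way. A call with a gripper value outside its range is refused whole. The fingers move at their own pace and stop on an object; FORCE is the grip in N (left out, the last holds). Time passes only in rows, so rows that do not move let the fingers close. It gives the time, the measured TCP pose, the force and the opening at its end, in the units of the state.
- get_obs(): the state, without advancing time (a new reading comes with each control period).
- capture(name): name is "side" or "top"; returns the picture (384x512x3 uint8, red, green, blue); there is no depth.
- calibration(name): a dict with "fx", "fy", "cx", "cy" (pixels), "world_from_camera" (4x4, takes a point from camera to world coordinates). Camera axes: x right, y down, z forward; pixel columns grow to the right and rows downward; lengths in mm; the calibration is good to about 2 mm. A picture is of the moment at which its call begins. calibration takes no time and is no camera call.
- sign_off(): hands the job in, once; it reports no verdict.
The state is a dict: "clock": time; "q": joint angles; "qvel": joint speeds; "tau": joint torques, N m; "position": TCP position; "tool_rot": TCP orientation; "contact_force": force on the tool from outside, world axes, zero at the start; "wrist_torque": the same for the moment, N m; "gripper_width": opening from 0.0 (shut) to 1.0 (fully open).
Only numpy, scipy, OpenCV 4.12 (cv2) and the standard library are available. Lean on these libraries where they do the work, as an engineer would, in place of code of your own. Each camera call takes 0.05 s, during which the arm holds its last target. There are 200 camera calls.

### The job

The sliding cover of the viscometer spindle case cannot be shut, because the red-ringed spindle was dropped in askew and sticks out over the end wall. Slide the cover back, lift that spindle out and lay it gently and flat in the empty pair of V-rests with its thick bob in the wide rest, then slide the cover shut until it has clicked fully home against its rubber stops. Do it by feel: never push the cover hard against a spindle or ram it into the stops, and do not disturb the blue-ringed spindle or the things around the case.

Things in the scene. Friction and masses are not known exactly. Their poses are not given: they have to be found in the camera images.
- spindle_case: Grey case, fixed to the bench, 192 (its x) x 338 (its y) mm, z up. Origin on the bench under the wall between the closed deck (its y -168 to 0) and the open bay (y 0 to 160, x -88 to 88). Bay floor 10 mm high; end wall y 160 to 168, 55 mm high; long walls with guide lips 71.5 mm high. Along its y, bay side, the cover shuts
- cover (a joint): Grey flat cover 178 x 170 x 5 mm, top 64 mm above the bench, sliding in the case's guides. 0 m = parked over the deck, bay quite open; grows toward the case's +y; 0.160 m = fully shut on its stops. About 2 N of friction and a little drag; over the last 11 mm a spring roller catch must be pushed through (about 17 N in all), after which it snaps home and holds
- cover_knob (a point): Grip point of the cover's black upright knob (25 mm diameter, top 102 mm above the bench) that stands on a flat 36 mm disc, top 67 mm above the bench, at the cover's middle; the point is on the knob's axis, 92 mm above the bench. Moves with the cover
- stop_buffer: Two black rubber blocks, 18 x 6 x 12 mm, on the corners of the bay's end wall, that the cover's front edge meets when shut; more than 38 N on them is ramming. Origin is the case's origin
- spindle: Loose steel spindle with a red ring, 130 mm long along its y: bob 22 mm diameter (y -65 to -15 mm), shank 7 mm diameter (y -15 to 47), coupling 14 mm diameter (y 47 to 65). Origin on its axis at mid length; balance point at about y -10 mm; 55 to 90 g. At the start it leans about 22 degrees: bob end on the bay floor, shank over the end wall
- spindle_bob (a point): Centre of the bob's end face, on the axis of the red-ringed spindle, 65 mm from its origin
- spindle_coupling (a point): Centre of the coupling's end face, on the axis of the red-ringed spindle, 65 mm from its origin
- rest_bob (a point): Where the bob's end face centre belongs when the spindle lies in the empty rests, 38 mm above the bench (axes as the case's). The wide 90-degree V-block (16 mm along y) is centred 23 mm from here toward the bay's end wall; its wings reach about 13 mm either side and 35 mm above the bench
- rest_coupling (a point): Where the coupling's end face centre belongs, 38 mm above the bench, 130 mm from rest_bob along the case's +y. The narrow V-block for the shank (10 mm along y) is centred 27 mm from here toward rest_bob; its wings reach 9 mm either side and 42 mm above the bench. 160 mm bay, so either way along y there are 15 mm to spare
- second_spindle: Loose spindle with a blue ring, like the red one but bob 18 mm diameter, lying properly in its own rests 42 mm beside the empty ones (case +x side), axis 38 mm above the bench. Leave it alone
- timer: Pale lab timer 62 x 70 x 18 mm on the bench, origin under its centre; leave alone
- sample_beaker: Clear beaker with cream sample, 72 mm diameter, 88 mm high, origin under its centre; leave alone
- marker: Black and white marker pen 134 mm long on the bench, origin under its centre; leave alone

How it is judged:
By the outcome, as a careful person would: the job done as asked, in the order asked, and still so for the second after the job is handed in, with the robot touching nothing.
It also fails if it takes over 54 s, if anything falls off the work surface, if the arm or the gripper's body presses on something with over 40 N, if the wrist force passes 120 N, or if a joint passes its speed limit or range.

## Working session

There is one attempt and no reset: what is moved stays moved. The work goes in short steps, Python scripts to look and compute and a shell command to move; the robot and the scene stay as the last step left them, time stands still between calls to the robot, and variables do not carry over. Pictures are saved under pics/ and viewed, about 8 in all and at most 12, crops included, and the job is handed in when it is done.

```bash
mkdir -p pics
python3 - <<'E'
from bench import *
import cv2,numpy as np
np.set_printoptions(precision=3,suppress=True)
for n in("top","side"):
    i=capture(n);cv2.imwrite(f"pics/{n}0.png",i[:,:,::-1]);c=calibration(n);print(n,c['fx'],c['fy'],c['cx'],c['cy']);print(c['world_from_camera'])
o=get_obs();print(o)
E
```

```text
top 359.354459468208 359.354459468208 249.99499670886482 193.17475504615444
[[  -0.012   -0.993    0.12   417.668]
 [  -1.       0.013    0.009    5.578]
 [  -0.011   -0.119   -0.993 1154.042]
 [   0.       0.       0.       1.   ]]
side 475.0991751006101 475.0991751006101 260.6123924144035 201.6959924652292
[[ -1.      0.014  -0.023 577.532]
 [  0.027   0.635  -0.772 972.73 ]
 [  0.004  -0.772  -0.635 869.121]
 [  0.      0.      0.      1.   ]]
{'clock': 0.1, 'q': array([-1.086,  0.502, -0.427,  1.551,  0.221,  1.138, -0.21 ]), 'qvel': array([-0.001, -0.002, -0.002, -0.003, -0.   ,  0.001,  0.   ]), 'tau': array([ -0.012, -57.081,  -5.839, -28.175,   0.01 ,   0.005,  -0.   ]), 'position': array([142.899, 633.469, 238.372]), 'tool_rot': array([-1.045,  1.307,  1.044]), 'contact_force': array([ 0.259, -0.211,  0.453]), 'wrist_torque': array([-0.009,  0.053,  0.039]), 'gripper_width': 1.0020747209728713}
```

View pics/top0.png

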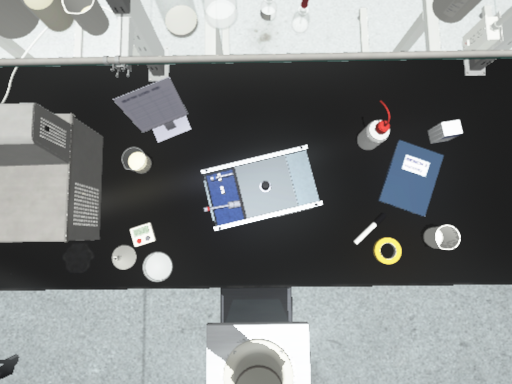

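View pics/side0.png

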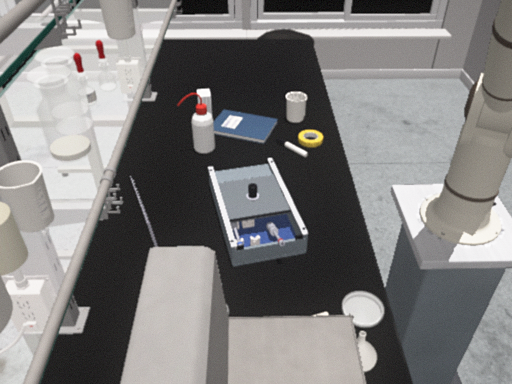

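The top view shows the case around (262,188), with the bay to the left (world +y), the red spindle near (222,206) and the knob at (265,186). The side view shows the bay at (265,235). Next I'll enlarge both.

Run:
```python
import cv2,numpy as np
a=cv2.imread("pics/top0.png")[140:236,195:330];b=cv2.imread("pics/side0.png")[150:270,200:315]
a=cv2.resize(a,None,fx=5.9,fy=5.9,interpolation=2);b=cv2.resize(b,None,fx=5,fy=5,interpolation=2)
print(a.shape,b.shape);cv2.imwrite("pics/tc.png",a);cv2.imwrite("pics/sc.png",b)
```

```text
(566, 796, 3) (600, 575, 3)
```

View pics/tc.png

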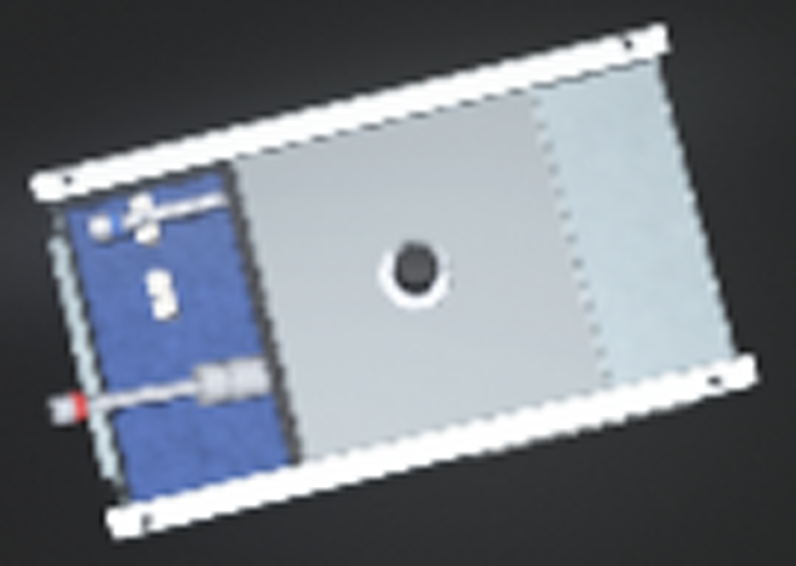

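View pics/sc.png

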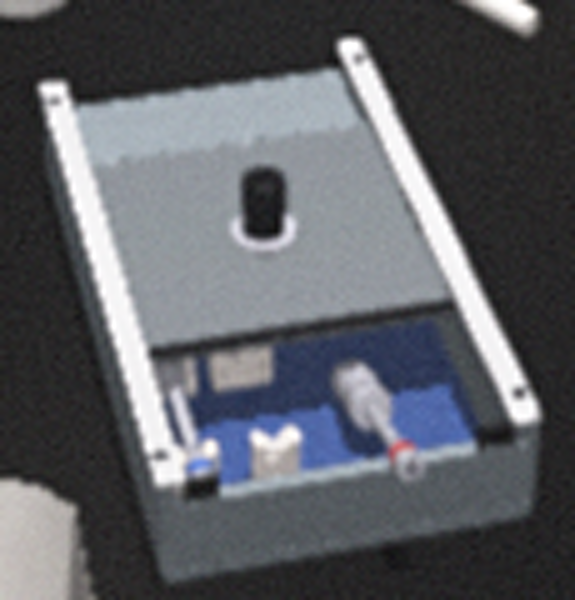

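```bash
cat > h.py <<'E'
import numpy as np
from bench import *
np.set_printoptions(precision=1,suppress=True)
def ray(n,u,v):
    c=calibration(n);T=c['world_from_camera'];d=T[:3,:3]@[(u-c['cx'])/c['fx'],(v-c['cy'])/c['fy'],1];return T[:3,3],d/np.linalg.norm(d)
def plane(n,u,v,z):
    o,d=ray(n,u,v);return o+d*(z-o[2])/d[2]
def tri(a,b):
    (o,d),(p,e)=ray('top',*a),ray('side',*b);s=np.linalg.lstsq(np.c_[d,-e],p-o,rcond=None)[0]
    A,B=o+s[0]*d,p+s[1]*e;return (A+B)/2,np.linalg.norm(A-B)
T=lambda x,y:((x+.5)/5.9-.5+195,(y+.5)/5.9-.5+140)
S=lambda x,y:((x+.5)/5-.5+200,(y+.5)/5-.5+150)
E
cat > m1.py <<'E'
from h import *
P=[(30,178),(664,22),(760,380),(113,540)]
Q=np.array([plane('top',*T(*p),71.5) for p in P]);print('top corners',Q)
R=np.array([plane('side',*S(*p),71.5) for p in [(155,483),(38,88),(362,38),(541,420)]]);print('side',R)
print(np.linalg.norm(Q-np.roll(Q,1,0),axis=1),np.linalg.norm(R-np.roll(R,1,0),axis=1))
for W in(Q,R):
    W=W[:,:2];yd=W[0]-W[1]+W[3]-W[2];xd=W[0]-W[3]+W[1]-W[2]
    a=np.arctan2(-yd[0],yd[1]);b=np.arctan2(xd[1],xd[0]);th=(a*338+b*192)/530;print('ang',np.degrees([a,b,th]),'orig',W.mean(0))
    Rm=np.array([[np.cos(th),-np.sin(th)],[np.sin(th),np.cos(th)]])
    loc=lambda p:(np.asarray(p)[:2]-W.mean(0))@Rm
    for nm,a2,b2 in [('knobtop',(416,265),(265,178)),('coup',(58,410),(408,465)),('ring',(80,406),(401,450)),('narrowrest',(160,293),(276,437))]:
        X,e=tri(T(*a2),S(*b2));print(nm,X,e,'case',loc(X))
    print('knob plane',loc(plane('top',*T(416,265),102)),loc(plane('side',*S(265,178),102)))
    print('bob/shank junction',plane('top',*T(200,386),40),loc(plane('top',*T(200,386),40)),'blue coup',loc(plane('top',*T(92,226),38)),'rest',loc(plane('top',*T(160,293),42)),loc(plane('side',*S(276,437),42)))
E
python3 m1.py
```

```text
top corners [[ 622.4  168.7   71.5]
 [ 700.5 -162.4   71.5]
 [ 512.3 -205.6   71.5]
 [ 434.9  125.6   71.5]]
side [[ 624.2  168.1   71.5]
 [ 698.9 -157.1   71.5]
 [ 508.9 -204.4   71.5]
 [ 436.5  128.9   71.5]]
[192.4 340.2 193.1 340.1] [191.7 333.7 195.8 341.1]
ang [13.2 12.9 13.1] orig [567.5 -18.4]
knobtop [569.4 -29.7 101.3] 0.7529727351159187 case [ -0.8 -11.4]
coup [502.4 154.3  67.1] 1.1639850390816813 case [-24.2 183. ]
ring [504.8 143.1  66.2] 1.8727842942775286 case [-24.5 171.5]
narrowrest [565.7 104.2  39.2] 0.22750247337116958 case [ 26.  119.8]
knob plane [ -0.5 -11.5] [ -0.9 -10.3]
bob/shank junction [515.7  83.1  40. ] [-27.4 110.7] blue coup [ 69.9 146.9] rest [ 25.5 119.7] [ 26.8 122.6]
ang [12.6 12.9 12.7] orig [567.1 -16.1]
knobtop [569.4 -29.7 101.3] 0.7529727351159187 case [ -0.8 -13.8]
coup [502.4 154.3  67.1] 1.1639850390816813 case [-25.6 180.5]
ring [504.8 143.1  66.2] 1.8727842942775286 case [-25.8 169. ]
narrowrest [565.7 104.2  39.2] 0.22750247337116958 case [ 25.  117.7]
knob plane [ -0.5 -13.8] [ -0.9 -12.7]
bob/shank junction [515.7  83.1  40. ] [-28.3 108.2] blue coup [ 68.7 145.1] rest [ 24.5 117.6] [ 25.8 120.4]
```

```bash
cat >> h.py <<'E'
from scipy.spatial.transform import Rotation as Ro
th=np.radians(12.9);O=np.array([567.3,-17.5]);Rm=np.array([[np.cos(th),-np.sin(th)],[np.sin(th),np.cos(th)]])
W=lambda x,y:O+Rm@[x,y]
C=lambda p:Rm.T@(np.asarray(p)[:2]-O)
def st():
    o=get_obs();M=Ro.from_rotvec(o['tool_rot']).as_matrix();z=M[:,2]
    print('t',round(o['clock'],2),'pos',o['position'],'case',C(o['position']),'xaxis z',M[2,0].round(3),'jaw deg rel case x',np.degrees(np.arctan2(z[1],z[0]))-12.9,'F',o['contact_force'],'caseF',Rm.T@o['contact_force'][:2],'w',o['gripper_width'])
E
python3 -c "
from h import *
st()"
```

```text
t 0.1 pos [142.9 633.5 238.4] case [-268.4  729.3] xaxis z -1.0 jaw deg rel case x 64.39425784260219 F [ 0.3 -0.2  0.5] caseF [ 0.2 -0.3] w 1.0020747209728713
```

```bash
python3 -m inch '[[[4,-6,0],0,8.54],[[4,-6,0],0,8.54],[[4,-6,0],0,8.54],[[4,-6,0],0,8.54],[[4,-6,0],0,8.54],[[4,-6,0],0,8.54],[[4,-6,0],0,8.54],[[4,-6,0],0,8.54]]' 60; python3 -c "
from h import *
st()"
```

```text
clock: 1.1
position: [416.7, 213.4, 235.9]
tool_rot: [-1.051, 1.307, 1.054]
contact_force: [1.6, 0.5, -1.0]
gripper_width: 1.001
t 1.1 pos [416.7 213.4 235.9] case [-95.2 258.7] xaxis z -1.0 jaw deg rel case x 64.95828202693255 F [ 1.6  0.5 -1. ] caseF [1.7 0.2] w 1.001148457979752
```

```bash
python3 -m inch '[[[2.6,-4.1,-1],-10,8.54],[[2.6,-4.1,-1],-10,8.54],[[2.6,-4.1,-1],-10,8.54],[[2.6,-4.1,-1],-10,8.54],[[2.6,-4.1,-1],-10,8.54],[[2.6,-4.1,-1],-10,8.54],[[0,0,0],-5,6]]'; python3 -c "
from h import *
st()"
```

```text
clock: 1.98
position: [577.4, -47.9, 172.7]
tool_rot: [-0.14, 1.571, 0.14]
contact_force: [-0.4, 1.1, -0.1]
gripper_width: 0.815
t 1.98 pos [577.4 -47.9 172.7] case [  3.1 -31.9] xaxis z -1.0 jaw deg rel case x -2.6721626820439006 F [-0.4  1.1 -0.1] caseF [-0.1  1.2] w 0.8149964863785586
```

```bash
python3 -m inch '[[[-0.8,1.8,-1.5],2.6,6],[[0,0,-2],0,6],[[0,0,-2],0,6],[[0,0,-2],0,6],[[0,0,-1],0,6],[[0,0,0],0,6]]'; python3 -c "
from h import *
st()"
```

```text
clock: 2.72
position: [567.8, -30.5, 83.1]
tool_rot: [-0.175, 1.573, 0.175]
contact_force: [0.4, 0.0, -0.1]
gripper_width: 0.705
t 2.73 pos [567.8 -30.5  83.1] case [ -2.4 -12.8] xaxis z -1.0 jaw deg rel case x -0.17549253371447193 F [ 0.4  0.  -0.1] caseF [ 0.4 -0.1] w 0.7045180651674123
```

```bash
python3 -m inch '[[[0,0,0],0,0],[[0,0,0],0,0],[[0,0,0],0,0],[[0,0,0],0,0],[[0,0,0],0,0],[[0.22,-0.97,0],0,0],[[0.22,-0.97,0],0,0],[[0.22,-0.97,0],0,0]]' 60; python3 -c "
from h import *
st()"
```

```text
clock: 3.72
position: [577.2, -57.0, 84.8]
tool_rot: [-0.175, 1.567, 0.18]
contact_force: [0.8, 3.7, -2.6]
gripper_width: 0.268
t 3.73 pos [577.2 -57.   84.8] case [  0.8 -40.7] xaxis z -1.0 jaw deg rel case x 0.0232185331956547 F [ 0.8  3.7 -2.6] caseF [1.6 3.4] w 0.2677053230981971
```

```bash
python3 -m inch '[[[0.22,-0.97,0],0,0],[[0.22,-0.97,0],0,0],[[0.22,-0.97,0],0,0],[[0.1,-0.45,0],0,0],[[0.1,-0.45,0],0,0]]' 60; python3 -c "
from h import *
st()"
```

```text
clock: 4.35
position: [586.8, -99.0, 84.9]
tool_rot: [-0.173, 1.566, 0.178]
contact_force: [1.9, 8.9, -5.4]
gripper_width: 0.27
t 4.35 pos [586.8 -99.   84.9] case [  0.8 -83.7] xaxis z -1.0 jaw deg rel case x -0.08420082579509369 F [ 1.9  8.9 -5.4] caseF [3.9 8.3] w 0.26984547585999547
```

```bash
python3 -m inch '[[[0,0.1,0],0,6],[[0,0,0],0,6],[[0,0,0],0,6],[[0,0,3],0,6],[[0,0,4],0,6],[[0,0,4],0,6],[[0,-2,4],0,6]]'
python3 - <<'E'
from h import *
import cv2
st()
a=capture('top');b=capture('side')
cv2.imwrite('pics/t1.png',a[:,:,::-1]);cv2.imwrite('pics/s1.png',b[:,:,::-1])
A=cv2.resize(a[140:236,195:265],None,fx=5.9,fy=5.9,interpolation=2);B=cv2.resize(b[150:270,200:315],None,fx=5,fy=5,interpolation=2)[:566]
P=np.zeros((600,1000,3),np.uint8);P[:566,:A.shape[1]]=A;P[:566,A.shape[1]+10:A.shape[1]+10+B.shape[1]]=B
P=P[:,:800] if False else cv2.resize(P,(800,480));cv2.imwrite('pics/c1.png',P[:,:,::-1]);print(A.shape,B.shape)
E
```

```text
clock: 5.22
position: [583.5, -120.9, 236.7]
tool_rot: [-0.176, 1.573, 0.176]
contact_force: [0.4, -0.7, 0.0]
gripper_width: 0.7
t 5.22 pos [ 583.5 -120.9  236.7] case [  -7.2 -104.4] xaxis z -1.0 jaw deg rel case x -0.06514003065675489 F [ 0.4 -0.7  0. ] caseF [ 0.2 -0.7] w 0.6996384941383309
(566, 413, 3) (566, 575, 3)
```

View pics/c1.png

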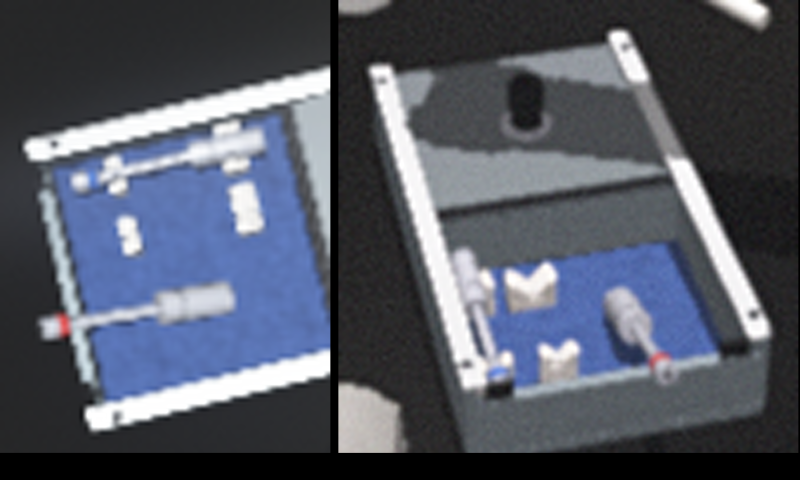

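The cover is fully parked. In the picture, the red bob ends at about (232,300), the coupling is at (52,327), and the empty rests are at (246,208) and (130,235).

Run:
```python
from h import *
t=lambda x,y:T(x/.8,y/.8)
for n,p,z in [('bobend',(233,300),28),('junction',(159,307),40),('ring',(64,325),66),('coup',(46,327),69),('wide',(246,208),33),('narrow',(130,235),41),('blue bob',(264,142),38),('blue coup',(76,183),38)]:
    X=plane('top',*t(*p),z);print(n,X,C(X))
```

```text
bobend [522.   35.3  28. ] [-32.4  61.5]
junction [516.9  83.8  40. ] [-26.5 110. ]
ring [503.7 143.2  66. ] [-26.1 170.8]
coup [502.4 154.4  69. ] [-24.9 182.1]
wide [583.1  25.8  33. ] [25.1 38.7]
narrow [564.9 102.7  41. ] [ 24.5 117.7]
blue bob [626.8  13.2  38. ] [64.8 16.7]
blue coup [600.7 138.9  38. ] [ 67.5 145. ]
```

```bash
python3 -m inch '[[[-1.5,4.5,0],-2.5,3.5],[[-1.5,4.5,0],0,3.5],[[-1.5,4.5,-1],0,3.5],[[-1.5,4.5,-1],0,3.5],[[-1.2,4.2,-1],0,3.5],[[0,0,-3],0,3.5],[[0,0,0],0,3.5]]'; python3 -c "
from h import *
st();print(W(-27.5,128))"
```

```text
clock: 6.2
position: [509.9, 99.2, 179.6]
tool_rot: [-0.138, 1.564, 0.126]
contact_force: [0.9, -1.3, 0.2]
gripper_width: 0.409
t 6.2 pos [509.9  99.2 179.6] case [-29.9 126.5] xaxis z -1.0 jaw deg rel case x -3.2656251199169795 F [ 0.9 -1.3  0.2] caseF [ 0.6 -1.4] w 0.4085148919548128
[511.9 101.1]
```

```bash
python3 -m inch '[[[0.2,0.2,-4],0.5,3.5],[[0,0,-4],0,3.5],[[0,0,-3],0,3.5],[[0,0,-2],0,3.5],[[0,0,-1],0,3.5],[[0,0,0],0,3.5]]'; python3 -c "
from h import *
st()"
```

```text
clock: 6.95
position: [518.5, 98.3, 41.7]
tool_rot: [-0.14, 1.554, 0.127]
contact_force: [-0.7, -0.6, -0.4]
gripper_width: 0.409
t 6.95 pos [518.5  98.3  41.7] case [-21.7 123.8] xaxis z -1.0 jaw deg rel case x -3.1268390338841616 F [-0.7 -0.6 -0.4] caseF [-0.8 -0.4] w 0.40895050304629843
```

```bash
python3 -m inch '[[[-0.6,0.2,-0.4],0.5,3.5],[[0,0,0],0,3.5]]'
python3 - <<'E'
from h import *
import cv2
st()
b=capture('side');cv2.imwrite('pics/s2.png',cv2.resize(b[150:270,200:315],None,fx=5,fy=5,interpolation=2)[:,:,::-1])
E
```

```text
clock: 7.2
position: [513.5, 100.5, 39.3]
tool_rot: [-0.147, 1.551, 0.134]
contact_force: [0.4, 0.1, -0.2]
gripper_width: 0.41
t 7.2 pos [513.5 100.5  39.3] case [-26.1 127. ] xaxis z -1.0 jaw deg rel case x -2.6268797222665725 F [ 0.4  0.1 -0.2] caseF [ 0.4 -0. ] w 0.41045452966088225
```

View pics/s2.png

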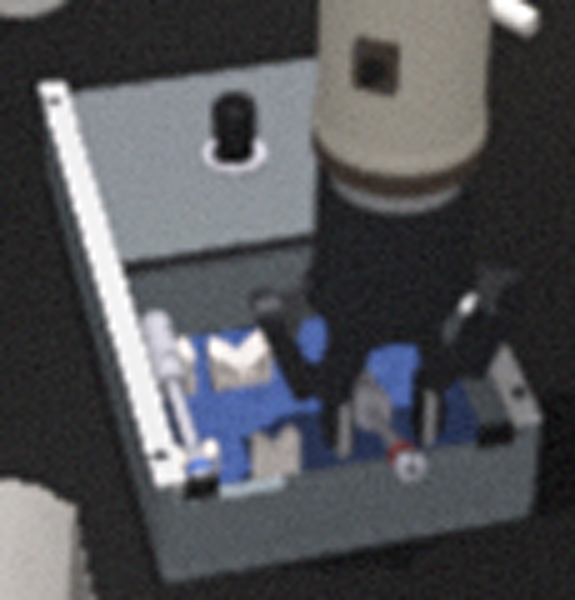

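The fingers, at about (343,425) and (430,415), straddle the shank, so I can close now.

```bash
python3 -m inch '[[[0,0,0],0,0],[[0,0,0],0,0],[[0,0,0],0,0],[[0,0,0],0,0],[[0,0,1],0,0],[[0,0,1.5],0,0],[[0,0,2.5],0,0],[[0,0,3],0,0],[[0,0,1],0,0],[[0,0,0],0,0]]' 40
python3 - <<'E'
from h import *
import cv2
st()
a=capture('top');b=capture('side')
cv2.imwrite('pics/t3.png',a[:,:,::-1])
cv2.imwrite('pics/s3.png',cv2.resize(b[120:270,180:330],None,fx=4,fy=4,interpolation=2)[:,:,::-1])
E
```

```text
clock: 8.5
position: [515.1, 100.7, 136.7]
tool_rot: [-0.146, 1.546, 0.134]
contact_force: [-0.6, -0.0, -0.5]
gripper_width: 0.063
t 8.5 pos [515.1 100.7 136.7] case [-24.5 126.8] xaxis z -1.0 jaw deg rel case x -2.6434208697232933 F [-0.6 -0.  -0.5] caseF [-0.5  0.1] w 0.06263131126651295
```

View pics/s3.png

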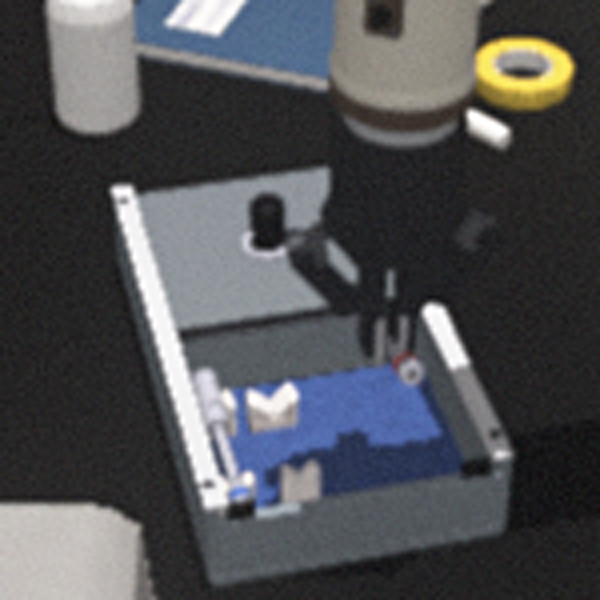

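The spindle is held. Its coupling end is at about (410,370) in the crop.

Run:
```python
from h import *
import cv2
p=np.array([515.1,100.7,136.7]);yaw=np.radians(12.9-2.6)
d=np.array([-np.sin(yaw),np.cos(yaw),0]);n=np.array([np.cos(yaw),np.sin(yaw),0])
for nm,c in [('coup',(411,372)),('ring',(402,362))]:
    o,r=ray('side',180+(c[0]+.5)/4-.5,120+(c[1]+.5)/4-.5)
    X=o+r*(n@(p-o))/(n@r);al=(X-p)@d;h=X[2]-(p[2]+11);print(nm,X,'along',al,'dz',h,np.degrees(np.arctan2(h,al)))
a=cv2.imread('pics/t3.png')[:,:,::-1].astype(int);m=(a[...,0]>a[...,1]+50)&(a[...,0]>a[...,2]+50)
y,x=np.nonzero(m[140:240,190:330]);print(len(x),x+190,y+140)
```

```text
coup [504.  161.9 168.9] along 62.15178933447148 dz 21.180661259507872 18.818557989665518
ring [507.6 141.9 159.3] along 41.854549927098674 dz 11.639410977998125 15.540817848724467
0 [] []
```

```bash
python3 -m inch '[[[2,-1.1,0],2.6,0],[[2,-1.1,0],0,0],[[1.8,-1.1,0],0,0],[[0,0,-1.5],0,0],[[0,0,-1.5],0,0],[[0,0,-1.5],0,0],[[0,0,-1],0,0],[[0,0,0],0,0]]'; python3 -c "
from h import *
st();print(W(24.7,81))"
```

```text
clock: 9.6
position: [564.6, 68.4, 67.8]
tool_rot: [-0.186, 1.562, 0.175]
contact_force: [0.4, -0.0, -0.4]
gripper_width: 0.059
t 9.6 pos [564.6  68.4  67.8] case [16.5 84.3] xaxis z -1.0 jaw deg rel case x 0.2781894744341997 F [ 0.4 -0.  -0.4] caseF [ 0.4 -0.1] w 0.059061563736688895
[573.3  67. ]
```

```bash
python3 -m inch '[[[0.85,-0.15,0],-0.3,0],[[0,0,0],0,0]]' 40
python3 - <<'E'
from h import *
import cv2
st()
a=capture('top');b=capture('side')
A=cv2.resize(a[140:240,180:270],None,fx=4,fy=4,interpolation=2);B=cv2.resize(b[150:265,210:310],None,fx=4,fy=4,interpolation=2)
P=np.zeros((460,770,3),np.uint8);P[:400,:360]=A;P[:,370:770]=B
cv2.imwrite('pics/c4.png',P[:,:,::-1])
E
```

```text
clock: 9.85
position: [574.5, 67.2, 68.7]
tool_rot: [-0.182, 1.561, 0.171]
contact_force: [-0.9, 0.3, -0.6]
gripper_width: 0.062
t 9.85 pos [574.5  67.2  68.7] case [25.9 80.9] xaxis z -1.0 jaw deg rel case x -0.0240077535380383 F [-0.9  0.3 -0.6] caseF [-0.8  0.5] w 0.0618737824183233
```

View pics/c4.png

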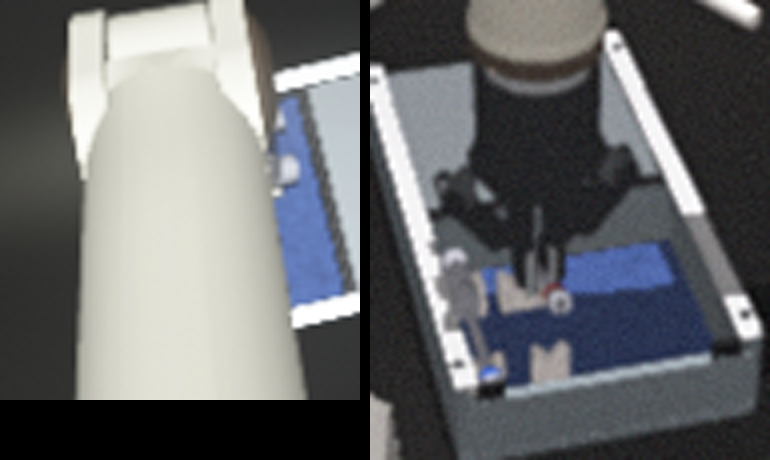

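The side view shows the red coupling at (558,300), above the narrow V at (550,355). The top view shows the bob end at (297,168).

Run:
```python
from h import *
for z in (95,100): 
    X=plane('side',210+188.5/4-.5,150+300.5/4-.5,z);print('coup',X,C(X))
for z in (50,58): 
    X=plane('top',180+298/4-.5,140+168.5/4-.5,z);print('bob',X,C(X))
```

```text
coup [561.4 119.3  95. ] [ 24.8 134.7]
coup [561.5 124.8 100. ] [ 26.1 140.1]
bob [586.7   2.8  50. ] [23.4 15.4]
bob [585.4   2.8  58. ] [22.2 15.7]
```

```bash
python3 -m inch '[[[-0.1,0,-0.5],0,0],[[0,0,-0.5],0,0],[[0,0,-0.3],0,0],[[0,0,0],0,0]]' 20; python3 -c "
from h import *
st()"
```

```text
clock: 10.45
position: [573.3, 67.4, 55.5]
tool_rot: [-0.182, 1.56, 0.172]
contact_force: [0.4, -0.4, 1.0]
gripper_width: 0.059
t 10.45 pos [573.3  67.4  55.5] case [24.8 81.4] xaxis z -1.0 jaw deg rel case x -0.00020113422929135538 F [ 0.4 -0.4  1. ] caseF [ 0.3 -0.4] w 0.05896120265099251
```

Next I'll lower slowly, letting the spindle pivot on the wide rest.

```bash
python3 -m inch '[[[0,0,-0.3],0,0],[[0,0,-0.3],0,0],[[0,0.05,-0.3],0,0]]' 20; python3 -c "
from h import *
st()"; python3 -m inch '[[[0,0.05,-0.3],0,0],[[0,0.05,-0.3],0,0]]' 20;python3 -c "
from h import *
st()"
```

```text
clock: 10.82
position: [575.3, 69.5, 48.3]
tool_rot: [-0.181, 1.555, 0.173]
contact_force: [-1.6, 2.1, 6.3]
gripper_width: 0.058
t 10.82 pos [575.3  69.5  48.3] case [27.2 83. ] xaxis z -1.0 jaw deg rel case x 0.044352090589903526 F [-1.6  2.1  6.3] caseF [-1.1  2.4] w 0.05771069025499378
clock: 11.08
position: [574.9, 71.9, 43.2]
tool_rot: [-0.181, 1.556, 0.175]
contact_force: [-3.1, 2.8, 6.0]
gripper_width: 0.064
t 11.07 pos [574.9  71.9  43.2] case [27.4 85.4] xaxis z -1.0 jaw deg rel case x 0.07495698608446766 F [-3.1  2.8  6. ] caseF [-2.4  3.4] w 0.06358771605765286
```

```bash
python3 -m inch '[[[-0.2,0,-0.25],0,0],[[-0.05,0,-0.25],0,0],[[0,0,-0.25],0,0]]' 20; python3 -c "
from h import *
st()"; python3 -m inch '[[[0,0,-0.2],0,0]]' 20;python3 - <<'E'
from h import *
import cv2
st()
b=capture('side')
cv2.imwrite('pics/s5.png',cv2.resize(b[165:265,210:310],None,fx=6,fy=6,interpolation=2)[:,:,::-1])
E
```

```text
clock: 11.45
position: [574.1, 74.0, 37.5]
tool_rot: [-0.18, 1.552, 0.177]
contact_force: [-1.9, 2.1, 5.6]
gripper_width: 0.065
t 11.45 pos [574.1  74.   37.5] case [27.  87.7] xaxis z -1.0 jaw deg rel case x 0.15861767477044708 F [-1.9  2.1  5.6] caseF [-1.3  2.4] w 0.0647216868720252
clock: 11.58
position: [574.0, 74.6, 35.9]
tool_rot: [-0.18, 1.552, 0.178]
contact_force: [-1.3, 0.0, 5.9]
gripper_width: 0.064
t 11.57 pos [574.   74.6  35.9] case [27.1 88.3] xaxis z -1.0 jaw deg rel case x 0.17400605396263202 F [-1.3  0.   5.9] caseF [-1.3  0.3] w 0.06400624793360088
```

View pics/s5.png

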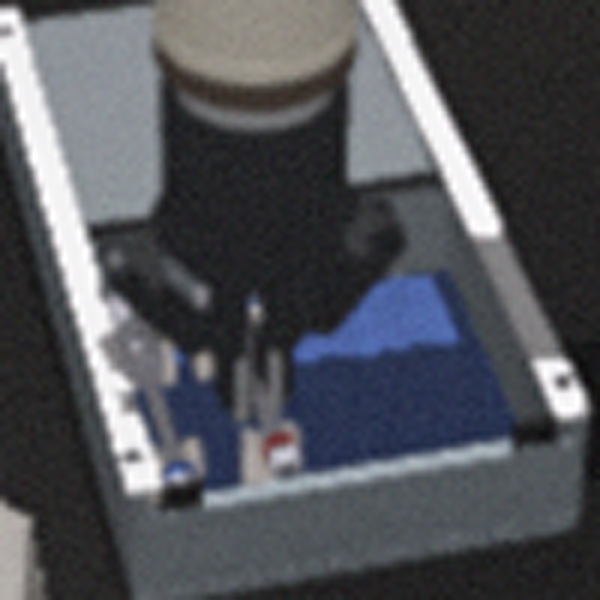

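The red coupling, at (282,453), is now just past the narrow V, whose centre is near (270,455).

Run:
```python
from h import *
for z in (42,48,55): 
    X=plane('side',210+283/6-.5,165+458/6-.5,z);print('coup',X,C(X))
for z in (42,): 
    for u in(243,303):
        X=plane('side',210+u/6-.5,165+440/6-.5,z);print('narrow edge',X,C(X))
```

```text
coup [561.4 120.9  42. ] [ 25.2 136.2]
coup [561.5 127.1  48. ] [ 26.6 142.2]
coup [561.7 134.3  55. ] [ 28.4 149.2]
narrow edge [577.9 109.8  42. ] [ 38.7 121.7]
narrow edge [552.8 110.4  42. ] [ 14.4 127.9]
```

```bash
python3 -m inch '[[[0,0,-0.2],0,0]]' 20; python3 -m inch '[[[0,0,-0.2],0,0]]' 20;python3 -c "
from h import *
st()"
```

```text
clock: 11.75
position: [574.0, 75.1, 34.1]
tool_rot: [-0.18, 1.552, 0.178]
contact_force: [-2.1, 1.7, 5.7]
gripper_width: 0.058
clock: 11.88
position: [573.9, 75.6, 32.5]
tool_rot: [-0.18, 1.552, 0.179]
contact_force: [-2.1, 1.0, 5.3]
gripper_width: 0.065
t 11.88 pos [573.9  75.6  32.5] case [27.2 89.2] xaxis z -1.0 jaw deg rel case x 0.2018832064789713 F [-2.1  1.   5.3] caseF [-1.8  1.5] w 0.06459382928870898
```

```bash
python3 -m inch '[[[0,-0.1,-0.2],0,0]]' 20; python3 -m inch '[[[0,-0.1,-0.2],0,0]]' 20;python3 -m inch '[[[0,-0.1,-0.2],0,0]]' 20
```

```text
clock: 12.0
position: [573.9, 75.7, 31.5]
tool_rot: [-0.179, 1.552, 0.18]
contact_force: [-6.2, 2.7, 21.1]
gripper_width: 0.061
clock: 12.12
position: [574.0, 75.8, 31.3]
tool_rot: [-0.179, 1.552, 0.181]
contact_force: [-5.3, 1.1, 19.9]
gripper_width: 0.063
clock: 12.25
position: [574.0, 75.8, 31.2]
tool_rot: [-0.178, 1.551, 0.182]
contact_force: [-6.5, 1.5, 19.9]
gripper_width: 0.063
```

The contact is firm at the predicted height, so I'll relax the load, open and retreat.

```bash
python3 -m inch '[[[-0.05,0,0.05],0,0],[[0,0,0],0,1.0],[[0,0,0],0,2.2],[[0,0,0],0,2.2],[[0,0,0],0,2.2]]' 20; python3 -c "
from h import *
st()"
```

```text
clock: 12.88
position: [572.2, 75.5, 31.1]
tool_rot: [-0.178, 1.554, 0.182]
contact_force: [1.1, 0.4, 1.0]
gripper_width: 0.261
t 12.88 pos [572.2  75.5  31.1] case [25.6 89.5] xaxis z -1.0 jaw deg rel case x 0.26430243661607555 F [1.1 0.4 1. ] caseF [1.1 0.1] w 0.2605475208112202
```

```bash
python3 -m inch '[[[0,0,0.8],0,2.2],[[0,0,1],0,2.2],[[0,0,1],0,2.2],[[0,0,2],0,2.2],[[0,0,3],0,2.2],[[0,0,3],0,2.2],[[0,-3,4],0,4],[[0.7,-5,3],0,5.5],[[0.7,-5,0],0,5.5],[[0.7,-5,0],0,5.5],[[0,-4,0],0,5.5]]'
python3 - <<'E'
from h import *
import cv2
st()
a=capture('top');b=capture('side')
A=cv2.resize(a[150:236,195:265],None,fx=5,fy=5,interpolation=2);B=cv2.resize(b[180:266,215:305],None,fx=5,fy=5,interpolation=2)
P=np.hstack([A,B]);print(P.shape)
cv2.imwrite('pics/c6.png',P[:,:,::-1])
E
```

```text
clock: 14.25
position: [594.6, -144.9, 225.0]
tool_rot: [-0.186, 1.542, 0.191]
contact_force: [0.2, -0.1, 0.2]
gripper_width: 0.647
t 14.25 pos [ 594.6 -144.9  225. ] case [  -1.9 -130.3] xaxis z -1.0 jaw deg rel case x 0.8978218290556637 F [ 0.2 -0.1  0.2] caseF [ 0.2 -0.1] w 0.6468525589362967
(430, 800, 3)
```

View pics/c6.png

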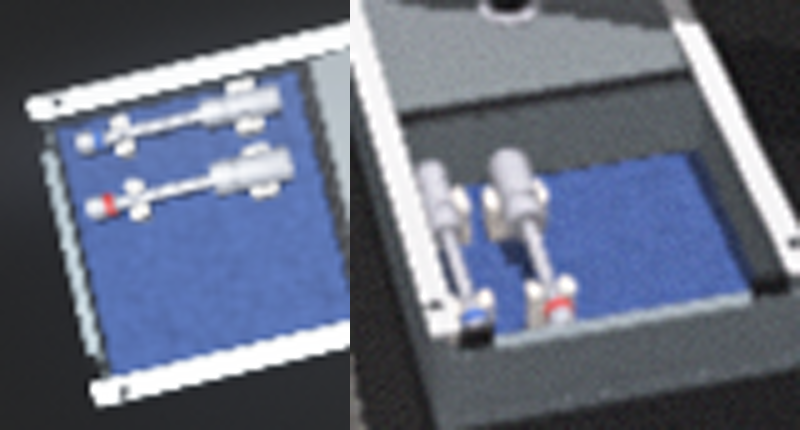

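The red spindle lies flat in both rests: coupling at (97,207) and bob at (265,165) in the top half, parallel to the undisturbed blue one. Next is the cover.

```bash
python3 -m inch '[[[-0.8,4.4,-1],-0.8,5.5],[[0,0,-3],0,5.5],[[0,0,-3],0,5.5],[[0,0,-2],0,5.5],[[0,0,-1],0,5.5],[[0,0,0],0,5.5]]'; python3 -c "
from h import *
st()"
```

```text
clock: 15.1
position: [586.4, -102.7, 127.6]
tool_rot: [-0.17, 1.538, 0.171]
contact_force: [-0.4, 0.4, -0.2]
gripper_width: 0.645
t 15.1 pos [ 586.4 -102.7  127.6] case [ -0.4 -87.3] xaxis z -1.0 jaw deg rel case x -0.3916753829073052 F [-0.4  0.4 -0.2] caseF [-0.3  0.5] w 0.6448434839229851
```

```bash
python3 -m inch '[[[0,0.3,-1.5],0,5.5],[[0,0,-1.5],0,5.5],[[0,0,-1.2],0,5.5],[[0,0.1,0],0,5.5]]'; python3 -c "
from h import *
st()"; python3 -m inch '[[[0,0,0],0,0],[[0,0,0],0,0],[[0,0,0],0,0],[[0,0,0],0,0],[[0,0,0],0,0]]' 60; python3 -c "
from h import *
st()"
```

```text
clock: 15.6
position: [587.4, -98.4, 84.4]
tool_rot: [-0.171, 1.535, 0.171]
contact_force: [-0.7, -0.4, -0.8]
gripper_width: 0.643
t 15.6 pos [587.4 -98.4  84.4] case [  1.5 -83.4] xaxis z -1.0 jaw deg rel case x -0.3924495928849474 F [-0.7 -0.4 -0.8] caseF [-0.8 -0.2] w 0.6427363763930175
clock: 16.23
position: [586.9, -98.6, 84.8]
tool_rot: [-0.171, 1.536, 0.171]
contact_force: [-0.2, -0.1, -1.4]
gripper_width: 0.268
t 16.23 pos [586.9 -98.6  84.8] case [  1.  -83.5] xaxis z -1.0 jaw deg rel case x -0.3996846138463379 F [-0.2 -0.1 -1.4] caseF [-0.2 -0. ] w 0.268263410174589
```

```bash
python3 -m inch '[[[-0.22,0.97,0],0,0],[[-0.22,0.97,0],0,0],[[-0.22,0.97,0],0,0],[[-0.22,0.97,0],0,0],[[-0.22,0.97,0],0,0]]' 60; python3 -c "
from h import *
st()";python3 -m inch '[[[-0.22,0.97,0],0,0],[[-0.22,0.97,0],0,0],[[-0.22,0.97,0],0,0],[[-0.22,0.97,0],0,0]]'; python3 -c "
from h import *
st()"
```

```text
clock: 16.85
position: [575.9, -50.3, 84.8]
tool_rot: [-0.172, 1.535, 0.166]
contact_force: [3.0, -3.7, -4.1]
gripper_width: 0.267
t 16.85 pos [575.9 -50.3  84.8] case [  1.  -33.9] xaxis z -1.0 jaw deg rel case x -0.5242236017157467 F [ 3.  -3.7 -4.1] caseF [ 2.1 -4.3] w 0.2671478286199524
clock: 17.35
position: [566.4, -8.5, 84.9]
tool_rot: [-0.172, 1.535, 0.166]
contact_force: [2.3, -2.9, -4.6]
gripper_width: 0.27
t 17.35 pos [566.4  -8.5  84.9] case [1.1 9. ] xaxis z -1.0 jaw deg rel case x -0.5036710739442256 F [ 2.3 -2.9 -4.6] caseF [ 1.6 -3.4] w 0.2699435816558272
```

Free sliding takes about 3–4 N. The catch should begin near y≈65.

```bash
python3 -m inch '[[[-0.22,0.97,0],0,0],[[-0.22,0.97,0],0,0],[[-0.22,0.97,0],0,0],[[-0.22,0.97,0],0,0],[[-0.1,0.5,0],0,0]]'; python3 -c "
from h import *
st()";python3 -m inch '[[[-0.07,0.3,0],0,0],[[-0.07,0.3,0],0,0]]'; python3 -c "
from h import *
st()"
```

```text
clock: 17.98
position: [555.5, 39.2, 84.8]
tool_rot: [-0.172, 1.535, 0.167]
contact_force: [2.1, -1.1, -3.5]
gripper_width: 0.267
t 17.98 pos [555.5  39.2  84.8] case [ 1.2 57.9] xaxis z -1.0 jaw deg rel case x -0.4576490570717411 F [ 2.1 -1.1 -3.5] caseF [ 1.8 -1.5] w 0.2671495109496645
clock: 18.23
position: [553.9, 46.1, 84.8]
tool_rot: [-0.172, 1.535, 0.168]
contact_force: [2.0, -1.2, -3.7]
gripper_width: 0.27
t 18.23 pos [553.9  46.1  84.8] case [ 1.1 65. ] xaxis z -1.0 jaw deg rel case x -0.43547236801886413 F [ 2.  -1.2 -3.7] caseF [ 1.6 -1.7] w 0.2695498367763402
```

```bash
for i in 1 2 3; do :; done; python3 -m inch '[[[-0.05,0.2,0],0,0],[[-0.05,0.2,0],0,0]]'; python3 -m inch '[[[-0.05,0.2,0],0,0]]'; python3 -m inch '[[[-0.05,0.2,0],0,0]]'; python3 -c "
from h import *
st()"
```

```text
clock: 18.48
position: [553.6, 47.3, 84.9]
tool_rot: [-0.173, 1.535, 0.164]
contact_force: [4.0, -8.2, -4.9]
gripper_width: 0.266
clock: 18.6
position: [553.6, 47.3, 84.9]
tool_rot: [-0.173, 1.534, 0.161]
contact_force: [4.6, -6.3, -5.5]
gripper_width: 0.269
clock: 18.73
position: [553.6, 47.3, 84.9]
tool_rot: [-0.173, 1.534, 0.158]
contact_force: [4.0, -5.5, -4.7]
gripper_width: 0.269
t 18.73 pos [553.6  47.3  84.9] case [ 1.1 66.2] xaxis z -0.999 jaw deg rel case x -0.736048797773325 F [ 4.  -5.5 -4.7] caseF [ 2.7 -6.3] w 0.2690184399668305
```

The cover has met the catch at y=66.2. I'll increase the step, since 2 mm gives only about 7 N.

```bash
python3 -m inch '[[[-0.1,0.4,0],0,0]]'; python3 -m inch '[[[-0.12,0.5,0],0,0]]'; python3 -c "
from h import *
st()"
```

```text
clock: 18.85
position: [553.5, 47.7, 85.0]
tool_rot: [-0.174, 1.533, 0.153]
contact_force: [5.5, -11.3, -6.7]
gripper_width: 0.264
clock: 18.98
position: [553.5, 47.8, 85.0]
tool_rot: [-0.176, 1.531, 0.147]
contact_force: [6.4, -13.6, -8.5]
gripper_width: 0.267
t 18.98 pos [553.5  47.8  85. ] case [ 1.1 66.7] xaxis z -0.999 jaw deg rel case x -1.060244159170292 F [  6.4 -13.6  -8.5] caseF [  3.2 -14.7] w 0.2671643332489433
```

```bash
python3 -m inch '[[[-0.15,0.65,0],0,0]]' 90; python3 -c "
from h import *
st()"; python3 -m inch '[[[-0.15,0.65,0],0,0]]'; python3 -c "
from h import *
st()"
```

```text
clock: 19.1
position: [553.4, 48.1, 85.2]
tool_rot: [-0.177, 1.53, 0.139]
contact_force: [7.1, -16.3, -6.4]
gripper_width: 0.258
t 19.1 pos [553.4  48.1  85.2] case [ 1.1 67. ] xaxis z -0.999 jaw deg rel case x -1.2818878665358788 F [  7.1 -16.3  -6.4] caseF [  3.3 -17.5] w 0.25785062861618313
clock: 19.23
position: [553.4, 48.0, 85.2]
tool_rot: [-0.179, 1.529, 0.13]
contact_force: [8.2, -16.1, -8.7]
gripper_width: 0.263
t 19.23 pos [553.4  48.   85.2] case [ 1.1 67. ] xaxis z -0.999 jaw deg rel case x -1.5114031763460254 F [  8.2 -16.1  -8.7] caseF [  4.3 -17.5] w 0.26334970606590397
```

```bash
python3 -m inch '[[[-0.1,0.8,0],0,0]]' ; python3 -c "
from h import *
st()"
```

```text
clock: 19.35
position: [553.4, 48.3, 85.2]
tool_rot: [-0.182, 1.529, 0.121]
contact_force: [5.2, -18.4, -5.6]
gripper_width: 0.26
t 19.35 pos [553.4  48.3  85.2] case [ 1.2 67.3] xaxis z -0.999 jaw deg rel case x -1.7747125949695235 F [  5.2 -18.4  -5.6] caseF [  1.  -19.1] w 0.2602593964997436
```

```bash
python3 -m inch '[[[-0.1,0.9,-0.15],0.5,0]]' ; python3 -c "
from h import *
st()"; python3 -m inch '[[[-0.13,0.95,-0.15],0.5,0]]' ; python3 -c "
from h import *
st()"
```

```text
clock: 19.48
position: [553.3, 49.2, 84.9]
tool_rot: [-0.19, 1.529, 0.117]
contact_force: [-2.5, -17.5, 18.5]
gripper_width: 0.257
t 19.48 pos [553.3  49.2  84.9] case [ 1.2 68.1] xaxis z -0.998 jaw deg rel case x -1.5788710433691016 F [ -2.5 -17.5  18.5] caseF [ -6.3 -16.5] w 0.25748625022981736
clock: 19.6
position: [552.5, 52.4, 85.0]
tool_rot: [-0.197, 1.529, 0.116]
contact_force: [-4.3, -8.0, 13.0]
gripper_width: 0.259
t 19.6 pos [552.5  52.4  85. ] case [ 1.2 71.5] xaxis z -0.998 jaw deg rel case x -1.3693381985342032 F [-4.3 -8.  13. ] caseF [-6.  -6.8] w 0.2589778921656012
```

```bash
python3 -m inch '[[[-0.14,0.4,0.05],0,0]]' ; python3 -c "
from h import *
st()"; python3 -m inch '[[[-0.1,0.35,0],0,0]]' ; python3 -c "
from h import *
st()"
```

```text
clock: 19.73
position: [551.2, 57.5, 85.4]
tool_rot: [-0.196, 1.528, 0.117]
contact_force: [8.7, 6.9, -20.7]
gripper_width: 0.259
t 19.73 pos [551.2  57.5  85.4] case [ 1.1 76.7] xaxis z -0.998 jaw deg rel case x -1.3907296780231473 F [  8.7   6.9 -20.7] caseF [10.1  4.8] w 0.258793726059773
clock: 19.85
position: [551.0, 58.7, 85.1]
tool_rot: [-0.197, 1.527, 0.114]
contact_force: [8.2, -13.9, -8.7]
gripper_width: 0.262
t 19.85 pos [551.   58.7  85.1] case [ 1.1 77.9] xaxis z -0.998 jaw deg rel case x -1.4329980391926593 F [  8.2 -13.9  -8.7] caseF [  4.9 -15.4] w 0.26185838121328847
```

It snapped home: the force reversed at 76.7, and there was 15 N against the stops at 77.9. Now I'll release and retreat.

```bash
python3 -m inch '[[[-0.05,-0.1,-0.05],0,0],[[0,0,0],0,5],[[0,0,0],0,5.5],[[0,0,0],0,5.5],[[0,0,0],0,5.5]]' ; python3 -m inch '[[[0,0,1],0,5.5],[[0,0,1],0,5.5],[[0,0,2],0,5.5],[[0,0,3],0,5.5],[[0,0,4],0,5.5],[[0,-5,3],0,5.5],[[0.5,-5,0],0,5.5],[[0.5,-5,0],0,5.5],[[0.5,-5,0],0,5.5],[[0.5,-5,0],0,5.5],[[0,0,0],0,5.5]]'
python3 - <<'E'
from h import *
import cv2
st()
a=capture('top');b=capture('side')
A=cv2.resize(a[140:240,190:270],None,fx=5,fy=5,interpolation=2);B=cv2.resize(b[170:270,220:300],None,fx=5,fy=5,interpolation=2)
P=np.hstack([A,B]);print(P.shape)
cv2.imwrite('pics/c7.png',P[:,:,::-1])
E
```

```text
clock: 20.48
position: [550.6, 60.8, 85.5]
tool_rot: [-0.196, 1.526, 0.118]
contact_force: [-0.0, -0.1, -0.7]
gripper_width: 0.646
clock: 21.85
position: [571.4, -196.3, 241.1]
tool_rot: [-0.2, 1.514, 0.119]
contact_force: [-0.6, 1.4, -0.0]
gripper_width: 0.641
t 21.85 pos [ 571.4 -196.3  241.1] case [ -35.9 -175.2] xaxis z -0.997 jaw deg rel case x -1.1139891017771806 F [-0.6  1.4 -0. ] caseF [-0.2  1.4] w 0.6411850069301767
(500, 800, 3)
```

View pics/c7.png

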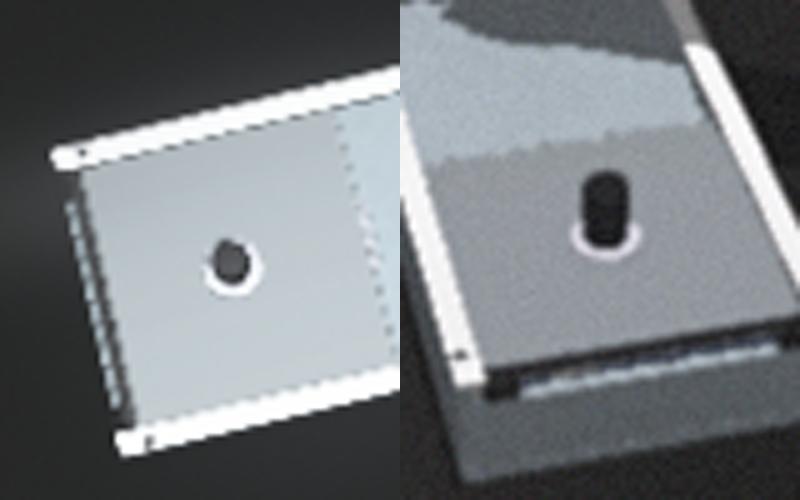

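The cover is shut: its front edge lies along the black stops at the left of the top view, and the knob is at (231,258). I'll check that against the travel.

Run:
```python
from h import *
f=lambda n,x,y,u0,v0,z:C(plane(n,(x+.5)/5-.5+u0,(y+.5)/5-.5+v0,z))
print('knob top',f('top',231,260,190,140,102),'side',f('side',605-400,181,220,170,102))
print('front edge top',f('top',108,300,190,140,64))
print('front edge side',f('side',250,347,220,170,64))
print('start knob',C(plane('top',*T(416,265),102)),'rear edge now',f('top',365,250,190,140,64),'rear start',C(plane('top',*T(575,245),64)))
```

```text
knob top [-0.6 76.6] side [-0.2 76.4]
front edge top [ -1.7 156. ]
front edge side [ -1.5 159.8]
start knob [ -0.4 -12.5] rear edge now [-8.9 -3.8] rear start [ -4.7 -97.7]
```

```bash
python3 -c "
from bench import *
print(sign_off())"
```

```text
the job is handed in; nothing more can be done
None
```

The job is handed in after about 22 s of robot time: the red-ringed spindle is in the empty rests and the cover is shut on its stops. No verdict was returned.

- **Cover back:** I slid it to its parked end, with about 8 N of contact at the end of travel.
- **Spindle:** I gripped it by the shank and lifted it out. I then lowered it so the bob met the wide V-rest first (about 6 N) and it pivoted flat. When the shank seated in the narrow rest the force briefly read about 20 N, and I eased off before letting go. A picture then showed it flat in both rests, bob in the wide one, with the blue-ringed spindle in its rests as before.
- **Cover shut:** It slid freely at about 2–4 N, and the catch took up to about 19 N, a little more than the stated 17 N. The force then reversed as it snapped home, and I pressed it with about 15 N against the rubber stops before releasing.

**Last checks:**
- Both cameras put the knob at case y of about 76.5 mm, which is 160 mm from its parked position at about -83.5 mm, so the cover is fully shut.
- The two views of the cover's front edge differed (156 and 160 mm), which I put down to pixel error.
- The gripper tilted 3–4° while pushing through the catch, and vertical force on the knob reached about 20 N for a moment.
- I did not check the timer, beaker and marker again at the end; the arm did not work near them.

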